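Cap and put away the slip trailers

TASK

Put the blue, the red-brown and the white slip trailer away in the wooden caddy, each standing upright in the pocket behind the colour chip that matches it. The white one has lost its cap: press the white cap fully home onto its spigot, until it meets the collar and friction holds it. Keep the trailers upright all the while, and leave the green trailer and the green cap where they stand.

Things in the scene. Friction and masses are not known exactly. Their poses are not given: they have to be found in the camera images.
- bottle_blue_mid (a point): blue slip trailer: round plastic squeeze bottle, 46 mm in diameter, sides straight to 58 mm above its foot, then shoulder and grey collar (26 mm wide) up to 70 mm, and on it a blue cap that is already on for good (22 mm in diameter), top at 94 mm; about 110 g. Stands upright on the table. Point on its axis 52 mm above its foot; z up
- bottle_brown_mid (a point): dark red-brown slip trailer, otherwise the same as the blue one, also already capped (top at 94 mm). Point on its axis 52 mm above its foot; z up
- bottle_white_mid (a point): off-white slip trailer: round plastic squeeze bottle, 46 mm in diameter, sides straight to 58 mm above its foot, then shoulder and grey collar (26 mm wide) up to 70 mm, then a bare grey tapered spigot 17 mm long, 16 mm wide at the collar, 13 mm wide 13 mm above it, 7 mm at the tip, which is 87 mm above the foot. No cap. Stands upright. Point on its axis 52 mm above its foot; z up
- bottle_green_mid (a point): green slip trailer, the look-alike, which has no chip and no pocket in the caddy: same shape as the white one with a bare grey spigot, top at 87 mm. Stands among the others and stays there. Point on its axis 52 mm above its foot; z up
- cap_white_mid (a point): off-white push-on cap, 22 mm in diameter, 24 mm tall, 12 g, stands mouth down on the table; bore 15.6 mm wide, 20 mm deep. Set loosely on the white trailer's spigot it stops about 6 mm short; a steady downward push of 6 to 15 N (gripped, or on its top) drives its mouth home on the collar, where it stays. Point: its centre, 12 mm above its mouth; home, 30 mm above the trailer's point
- cap_green_mid (a point): green push-on cap, the look-alike: same shape and size as the white cap, standing mouth down on the table among the others; stays there. Point at its centre, 12 mm above its mouth; z up
- caddy: plywood caddy fixed on the table: three pockets in a row along its y axis, 76 mm apart, each 70 by 70 mm inside, floor 6 mm thick, walls 6 mm thick with tops 34 mm above the table; 82 (x) by 234 mm (y) plus a steel pull 17 mm out at each end, and on its -x side a ledge 44 mm deep, 16 mm high for the chips. Origin on the table under the middle pocket's centre
- pocket_blue (a point): the pocket whose fired colour chip is blue: the point at the centre of the pocket's floor, 6 mm above the table; axes along the caddy's. The chip, a glazed tile 36 by 36 by 6 mm, lies on the ledge 61 mm from this point in the -x direction, its top 22 mm above the table
- pocket_brown (a point): the pocket whose fired colour chip is dark red-brown: the point at the centre of the pocket's floor, 6 mm above the table; axes along the caddy's. The chip, a glazed tile 36 by 36 by 6 mm, lies on the ledge 61 mm from this point in the -x direction, its top 22 mm above the table
- pocket_white (a point): the pocket whose fired colour chip is white (off-white): the point at the centre of the pocket's floor, 6 mm above the table; axes along the caddy's. The chip, a glazed tile 36 by 36 by 6 mm, lies on the ledge 61 mm from this point in the -x direction, its top 22 mm above the table
Things that resemble listed ones, but are neither listed nor needed, are in the scene too. What is shaped like the part that bears bottle_blue_mid but pink is not meant.

How it is judged:
At the end, for the whole second after the job is handed in: Each trailer stands in its own chip's pocket (within 18 mm of centre, foot within 4 mm of floor, tilt under 0.1 rad); white cap straight on the white spigot, within 2.5 mm of home; green trailer and cap within 15 mm of where they stood; all at rest (horizontal distance between bottle_blue_mid and pocket_blue below 0.018 m and z of bottle_blue_mid in the frame of pocket_blue below 0.056 m and angle between each of bottle_blue_mid, bottle_brown_mid, bottle_white_mid's own z axis and vertical below 0.1 rad and linear speed of each of bottle_blue, bottle_brown, bottle_white, cap_white below 0.02 m/s and horizontal distance between bottle_brown_mid and pocket_brown below 0.018 m and z of bottle_brown_mid in the frame of pocket_brown below 0.056 m and horizontal distance between bottle_white_mid and pocket_white below 0.018 m and z of bottle_white_mid in the frame of pocket_white below 0.056 m and horizontal distance between cap_white_mid and bottle_white_mid below 0.004 m and z of cap_white_mid in the frame of bottle_white_mid between 0.026 and 0.0325 m and angle between the z axis of cap_white_mid and the z axis of bottle_white_mid, either way round below 0.12 rad and distance of each of bottle_green_mid, cap_green_mid from where it was at the start of the episode below 0.015 m); the robot touches nothing.
It fails at once if the green trailer is shifted by more than 15 mm or tipped (distance of bottle_green_mid from where it was at the start of the episode above 0.015 m or angle between bottle_green_mid's own z axis and vertical above 0.5 rad).
It fails at once if the green cap is shifted by more than 15 mm or tipped (distance of cap_green_mid from where it was at the start of the episode above 0.015 m or angle between cap_green_mid's own z axis and vertical above 0.5 rad).
It fails at once if a trailer that is being put away is tipped over (more than 45 degrees) (angle between any of bottle_blue_mid, bottle_brown_mid, bottle_white_mid's own z axis and vertical above 0.785 rad).
It also fails if it takes over 106 s, if anything falls off the work surface, if the arm or the gripper's body presses on something with over 40 N, if the wrist force passes 120 N, or if a joint passes its speed limit or range.

ROBOT

A 6-joint arm with a two-finger parallel gripper is mounted at the origin on the work surface. World frame = base frame: x ahead of the robot, y to its left, z up, the work surface at z = 0. Lengths are in m, angles in rad, forces in N, time in s.
With the tool pointing down it reaches from about 0.425 to 0.95 m from the base axis. Payload 3.5 kg.
Tool frame: the origin (TCP) lies midway between the tips of the shut fingers; the grasp point (between the pads) lies 19 mm behind it; z points along the fingers, y is the line along which they close (so a half turn about z gives the same grasp; the last joint's range is limited). The gripper opens to 85 mm and grips with 20 to 120 N. Pads are 22 mm wide; open, the fingers measure 114 mm over their backs; the gripper's body (76 mm by 85 mm) begins 54 mm behind the grasp point. The pads swing forward as they close: fully open they stand 13 mm farther back than shut.
Start: joints at [-1.473, 0.286, 1.577, -0, 1.279, -0.15], TCP at [0.166, -0.654, 0.231] pointing down, gripper open.
Joint ranges: [-2.77, 2.77], [-0.9, 2.22], [0.21, 2.48], [-1.53, 4.67], [0.24, 2.81], [-2.84, 2.84]. Speed limits (rad/s): [2.79, 2.79, 3.14, 3.14, 3.14, 3.14].

INTERFACE

Orientations are given as a unit quaternion [x, y, z, w].
In Python, from plant import * gives the robot as it stands.
- The arm moves only by the tool move_arm, never from a script. Its argument "moves" is a list of rows, each a list of 3 entries, a list of its own where there are three numbers: the opening, from 0 (shut) to 1 (fully open), then the shift along the tool's x, y, z in m, then the turn, a rotation vector about the tool's x, y, z in rad. A call has exactly 10 rows; each row shifts and turns the commanded pose from where the row before left it, along the tool's axes as they then stand; what a row does not reach is not made up. A row lasts 1/12 s, in which the tool goes at most 41.7 mm and 7.16 degrees, less where a joint would pass 70% of its speed; a pose out of reach is approached as far as the arm can. A call is refused whole if a number of a shift passes 0.0417 or a number of a turn 0.125, either way. A call with a gripper value outside its range is refused whole. The fingers move at their own pace and stop on an object; "grip_force" is the grip in N (left out, the last holds). Time passes only in rows, so rows that do not move let the fingers close, or fill a call up. It gives the time, the measured TCP pose, the force, the opening and the grip force at its end, in the units of the state.
- get_state(): the state, without advancing time (a new reading comes with each control period).
- read_camera(name): name is "side" or "top" or "wrist"; returns the picture (420x560x3 uint8, red, green, blue); there is no depth.
- camera_params(name): a dict with "fx", "fy", "cx", "cy" (pixels), "rvec" (rotation vector, rad) and "tvec" (3), from world to camera coordinates, as OpenCV has them; the wrist camera has in their place "tool_from_camera" (4x4, takes a point from camera to tool coordinates, whose origin is the TCP and whose axes are the flange's). Camera axes: x right, y down, z forward; pixel columns grow to the right and rows downward; lengths in m; the calibration is good to about 2 mm. A picture is of the moment at which its call begins: read the wrist's pose just before it. camera_params takes no time and is no camera call.
- sign_off(): hands the job in; it is judged then, once.
The state is a dict: "time": time; "qpos": joint angles; "dq": joint speeds; "joint_efforts": joint torques, N m; "eef_pos": TCP position; "tcp_rot": TCP orientation; "contact_force": force on the tool from outside, world axes, zero at the start; "wrist_torque": the same for the moment, N m; "opening": opening from 0.0 (shut) to 1.0 (fully open); "finger_force": force on a finger pad.
Only numpy, scipy, OpenCV 4.12 (cv2) and the standard library are available. Lean on these libraries where they do the work, as an engineer would, in place of code of your own. Each camera call takes 0.05 s, during which the arm holds its last target. There are 200 camera calls.

## Working session

There is one attempt and no reset: what is moved stays moved. The work goes in short steps, Python scripts to look and compute and a tool call to move; the robot and the scene stay as the last step left them, time stands still between calls to the robot, and variables do not carry over. Pictures are saved under pics/ and viewed, at most 14 in all, crops included, and the job is handed in when it is done.

Besides the shell and the picture viewer there is one more tool, called after ">>>" by a JSON object that holds its "name" and its "arguments". move_arm: Moves the arm, as the interface text tells. Its arguments: {"type":"object","properties":{"moves":{"type":"array"},"grip_force":{"type":"number"}},"required":["moves"]}

```bash
ls; mkdir -p pics; python3 - <<'E'
from plant import *
import cv2,numpy as np
for n in ["top","side"]:
    im=read_camera(n); cv2.imwrite(f"pics/{n}0.png",im[:,:,::-1]); np.save(f"pics/{n}0.npy",im)
    p=camera_params(n); R=cv2.Rodrigues(np.array(p["rvec"]))[0]
    print(n,p["fx"],p["cx"],p["cy"],-R.T@np.array(p["tvec"]),R.round(2).tolist())
s=get_state(); print(s["time"],s["eef_pos"],s["tcp_rot"],camera_params("wrist"))
E
```

```text
pics
top 473.6356617168876 279.88865997025766 212.901307390589 [ 0.32086224 -0.00676366  1.13293452] [[0.05, -1.0, -0.0], [-0.97, -0.05, -0.23], [0.23, 0.01, -0.97]]
side 441.09754401223177 278.00757905915776 208.74465322979805 [0.44920056 0.65273015 0.62033503] [[-0.98, -0.18, -0.0], [-0.11, 0.64, -0.76], [0.14, -0.75, -0.65]]
0.1 [ 0.16552045 -0.65375451  0.23002277] [ 9.92332954e-01  1.23588234e-01  2.19545333e-05 -1.12046789e-03] {'fx': 362.43051610201525, 'fy': 362.43051610201525, 'cx': 274.0093832717742, 'cy': 207.29697906220758, 'tool_from_camera': array([[-9.25659883e-04, -9.58425602e-01, -2.85341041e-01,
         7.27674921e-02],
       [ 9.99999566e-01, -9.17190141e-04, -1.63316741e-04,
        -1.98913279e-04],
       [-1.05185044e-04, -2.85341068e-01,  9.58426035e-01,
        -1.42727524e-01],
       [ 0.00000000e+00,  0.00000000e+00,  0.00000000e+00,
         1.00000000e+00]])}
```

View pics/top0.png

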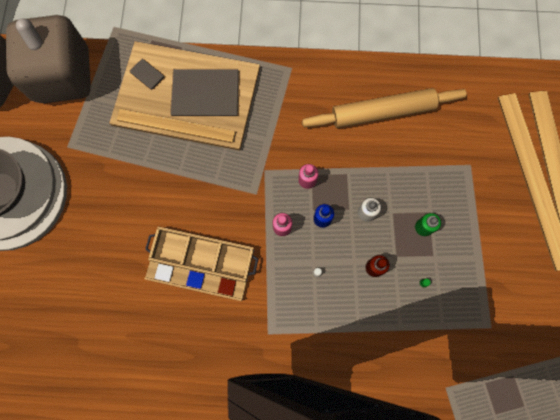

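View pics/side0.png

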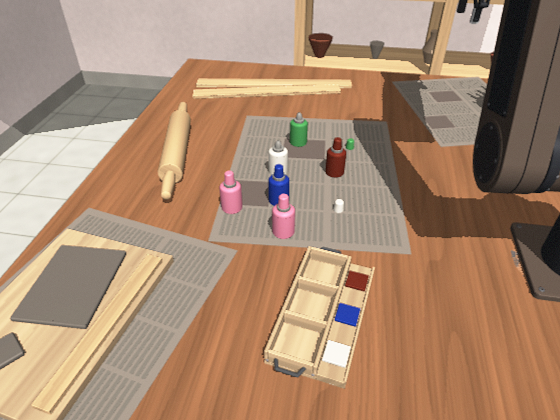

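Top view: the candidates are blue trailer (324,215) against pinks (308,176) and (282,224), white (371,209) against green (429,223), brown (377,265), white cap (318,271) against green cap (426,282). The chips are white (163,272), blue (195,280) and brown (227,286). The side view agrees.

```bash
cat > h.py <<'E'
from plant import *
import cv2,numpy as np
from scipy.spatial.transform import Rotation as Ro
def cam(n,st=None):
    p=camera_params(n)
    K=np.array([[p["fx"],0,p["cx"]],[0,p["fy"],p["cy"]],[0,0,1]])
    if n=="wrist":
        T=np.eye(4);T[:3,:3]=Ro.from_quat(st["tcp_rot"]).as_matrix();T[:3,3]=st["eef_pos"]
        T=T@p["tool_from_camera"]; return K,T[:3,:3],T[:3,3]
    R=cv2.Rodrigues(np.array(p["rvec"]))[0]; return K,R.T,-R.T@np.array(p["tvec"])
def ray(c,uv):
    K,R,o=c; d=R@np.linalg.solve(K,[uv[0],uv[1],1.]); return o,d/np.linalg.norm(d)
def onz(c,uv,z):
    o,d=ray(c,uv); return o+d*(z-o[2])/d[2]
def tri(c1,u1,c2,u2):
    A=[];b=[]
    for c,u in((c1,u1),(c2,u2)):
        o,d=ray(c,u);P=np.eye(3)-np.outer(d,d);A.append(P);b.append(P@o)
    p=np.linalg.lstsq(np.vstack(A),np.hstack(b),rcond=None)[0]
    return p,max(np.linalg.norm(P@p-q) for P,q in zip(A,b))
def proj(c,p):
    K,R,o=c; q=K@(R.T@(np.array(p)-o)); return q[:2]/q[2]
HSV=dict(blue=((112,150,60),(125,255,255)),brown=((0,150,40),(6,255,160)),green=((50,120,40),(75,255,255)),white=((0,0,165),(40,40,255)))
def blobs(im,col,roi=None,amin=20):
    h=cv2.cvtColor(im,cv2.COLOR_RGB2HSV)
    m=cv2.inRange(h,*HSV[col])
    if col=="brown": m|=cv2.inRange(h,(174,150,40),(180,255,160))
    if roi: k=np.zeros_like(m);x0,y0,x1,y1=roi;k[y0:y1,x0:x1]=1;m*=k
    n,l,s,c=cv2.connectedComponentsWithStats(m)
    return [(int(s[i,4]),c[i].round(1).tolist(),s[i,:4].tolist()) for i in range(1,n) if s[i,4]>=amin]
E
python3 - <<'E'
from h import *
for n,roi in(("top",(130,150,480,330)),("side",(200,100,420,400))):
    im=np.load(f"pics/{n}0.npy"); c=cam(n)
    for k in HSV:
        for b in blobs(im,k,roi): print(n,k,b,onz(c,b[1],.022).round(4),onz(c,b[1],.06).round(4))
E
```

```text
top blue (290, [323.2, 214.8], [314, 204, 20, 23]) [ 0.5851 -0.0958  0.022 ] [ 0.576  -0.0928  0.06  ]
top blue (210, [195.0, 279.3], [187, 271, 17, 17]) [0.4144 0.1977 0.022 ] [0.4112 0.1907 0.06  ]
top brown (293, [377.3, 265.6], [366, 255, 23, 21]) [ 0.4695 -0.2267  0.022 ] [ 0.4644 -0.2192  0.06  ]
top brown (185, [226.5, 286.5], [219, 279, 16, 16]) [0.4018 0.123  0.022 ] [0.399  0.1186 0.06  ]
top green (322, [426.5, 225.1], [415, 213, 26, 23]) [ 0.5732 -0.3437  0.022 ] [ 0.5645 -0.3322  0.06  ]
top green (72, [424.9, 282.3], [420, 279, 11, 8]) [ 0.4365 -0.3377  0.022 ] [ 0.4326 -0.3264  0.06  ]
top white (126, [369.4, 207.6], [362, 198, 18, 18]) [ 0.609  -0.2067  0.022 ] [ 0.5991 -0.1998  0.06  ]
top white (211, [163.3, 272.0], [155, 264, 18, 17]) [0.4273 0.2735 0.022 ] [0.4236 0.2639 0.06  ]
top white (45, [317.1, 271.4], [314, 268, 7, 8]) [ 0.4482 -0.0861  0.022 ] [ 0.4439 -0.0834  0.06  ]
side blue (101, [278.3, 171.1], [274, 165, 9, 13]) [ 0.5979 -0.1741  0.022 ] [ 0.5884 -0.1216  0.06  ]
side blue (380, [277.2, 189.0], [269, 176, 20, 29]) [ 0.5884 -0.1067  0.022 ] [ 0.5796
[... 336 characters left out ...]
313, [356.4, 280.8], [345, 271, 23, 20]) [0.405  0.1284 0.022 ] [0.4078 0.1617 0.06  ]
side green (359, [298.2, 133.6], [290, 120, 17, 27]) [ 0.576  -0.3492  0.022 ] [ 0.5679 -0.2855  0.06  ]
side green (56, [349.4, 144.2], [346, 139, 8, 11]) [ 0.4411 -0.3197  0.022 ] [ 0.4416 -0.2579  0.06  ]
side white (353, [278.2, 158.2], [268, 142, 21, 33]) [ 0.6075 -0.2269  0.022 ] [ 0.5974 -0.1711  0.06  ]
side white (126, [338.9, 205.9], [334, 199, 10, 15]) [ 0.4499 -0.0716  0.022 ] [ 0.4498 -0.0256  0.06  ]
side white (29, [249.9, 242.3], [237, 241, 26, 3]) [0.6107 0.0668 0.022 ] [0.6004 0.104  0.06  ]
side white (532, [336.0, 353.2], [322, 340, 29, 28]) [0.4294 0.2766 0.022 ] [0.4307 0.3005 0.06  ]
```

>>> {"name": "move_arm", "arguments": {"moves": [[1,[0.0284,-0.0221,0],[0,0,-0.1157]],[1,[0.0308,-0.0186,0],[0,0,-0.1157]],[1,[0.0327,-0.015,0],[0,0,-0.1157]],[1,[0.0342,-0.0111,0],[0,0,-0.1157]],[1,[0.0353,-0.007,0],[0,0,-0.1157]],[1,[0.0359,-0.0029,0],[0,0,-0.1157]],[1,[0.036,0.0012,0],[0,0,-0.1157]],[1,[0.0356,0.0054,0],[0,0,-0.1157]],[1,[0.0347,0.0095,0],[0,0,-0.1157]],[1,[0.0334,0.0134,0],[0,0,-0.1157]]], "grip_force": 30}}

```text
time: 0.93
eef_pos: [0.3877, -0.3689, 0.2309]
tcp_rot: [0.762, 0.648, 0.0, -0.0]
contact_force: [0.7, -1.7, 0.6]
opening: 1.0
finger_force: 0.0
```

>>> {"name": "move_arm", "arguments": {"moves": [[1,[0.0237,0.0129,0],[0,0,0]],[1,[0.0237,0.0129,0],[0,0,0]],[1,[0.0237,0.0129,0],[0,0,0]],[1,[0.0237,0.0129,0],[0,0,0]],[1,[0.0237,0.0129,0],[0,0,0]],[1,[0.0237,0.0129,0],[0,0,0]],[1,[0.0237,0.0129,0],[0,0,0]],[1,[0.0237,0.0129,0],[0,0,0]],[1,[0,0,0],[0,0,0]],[1,[0,0,0],[0,0,0]]]}}

```text
time: 1.77
eef_pos: [0.5204, -0.1997, 0.2307]
tcp_rot: [0.762, 0.647, -0.0, -0.0]
contact_force: [0.5, -0.8, -0.3]
opening: 1.0
finger_force: 0.0
```

```bash
python3 - <<'E'
from h import *
s=get_state(); im=read_camera("wrist"); np.save("pics/w1.npy",im); cv2.imwrite("pics/w1.png",im[:,:,::-1])
np.save("pics/w1s.npy",np.r_[s["eef_pos"],s["tcp_rot"]])
print(s["time"],s["eef_pos"],s["tcp_rot"],s["qpos"])
c=cam("wrist",s)
for k in HSV:
    for b in blobs(im,k,None,60): print(k,b)
for n,p in dict(blue=(.578,-.094,.094),brown=(.466,-.222,.094),white=(.604,-.203,.087),green=(.57,-.34,.087),cap=(.446,-.085,.024)).items(): print(n,proj(c,p).round(1))
E
```

```text
1.7667 [ 0.52043636 -0.19966766  0.23073943] [ 7.62418623e-01  6.47083835e-01 -3.35061348e-04 -4.91237438e-04] [-5.48201682e-01  2.90030315e-02  1.86819035e+00 -3.46544653e-04
  1.24554231e+00 -3.84801355e-01]
blue (2378, [326.4, 46.0], [297, 16, 59, 62])
brown (1572, [223.5, 212.3], [198, 183, 52, 59])
green (1811, [343.0, 296.4], [321, 270, 51, 64])
green (365, [222.4, 305.7], [214, 294, 19, 25])
white (25538, [178.7, 53.6], [18, 0, 328, 147])
white (87, [350.3, 4.6], [345, 0, 11, 11])
white (61, [363.9, 3.7], [359, 0, 10, 14])
white (260, [105.3, 105.4], [96, 87, 21, 43])
white (61, [314.7, 97.7], [310, 86, 13, 23])
white (339, [86.7, 104.3], [72, 91, 30, 31])
white (77, [67.7, 104.9], [62, 97, 12, 21])
white (1610, [361.8, 167.0], [333, 140, 58, 58])
blue [330.1  39.1]
brown [213.2 231.3]
white [377.1 180.2]
green [352.5 330.5]
cap [172.1  66.9]
```

View pics/w1.png

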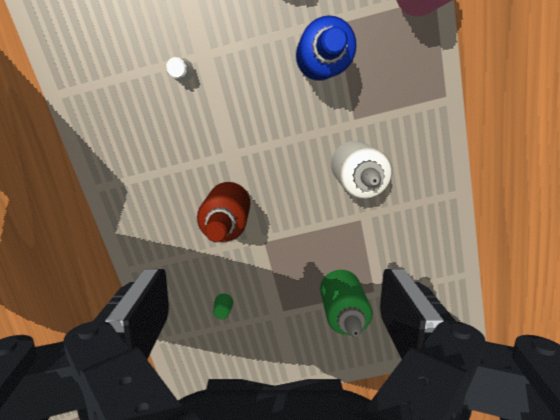

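Wrist view: blue cap top (335,39), brown cap top (217,230), white spigot tip (372,178), green spigot tip (353,323), white cap top (176,67), green cap (222,303). The pinks lie beyond at the top, and every choice agrees with the descriptions. Next I refine these points and check them in one crop.

```bash
python3 - <<'E'
from h import *
q=np.load("pics/w1s.npy"); c=cam("wrist",dict(eef_pos=q[:3],tcp_rot=q[3:])); im=np.load("pics/w1.npy")
for n,u,z in(("blue",(335,39),.094),("brown",(217,230),.094),("white",(372.5,178.5),.087),("green",(353,323),.087),("cap",(176,67),.024),("gcap",(223,301),.024)): print(n,onz(c,u,z).round(4))
a=[cv2.resize(im[y-32:y+32,x-40:x+40],(400,300),interpolation=cv2.INTER_CUBIC) for x,y in((335,45),(217,220),(372,172),(176,67))]
cv2.imwrite("pics/crop1.png",np.vstack([np.hstack(a[:2]),np.hstack(a[2:])])[:,:,::-1])
E
```

```text
blue [ 0.5814 -0.0945  0.094 ]
brown [ 0.4693 -0.2214  0.094 ]
white [ 0.6005 -0.201   0.087 ]
green [ 0.5713 -0.3322  0.087 ]
cap [ 0.4495 -0.0857  0.024 ]
gcap [ 0.4428 -0.3265  0.024 ]
```

View pics/crop1.png

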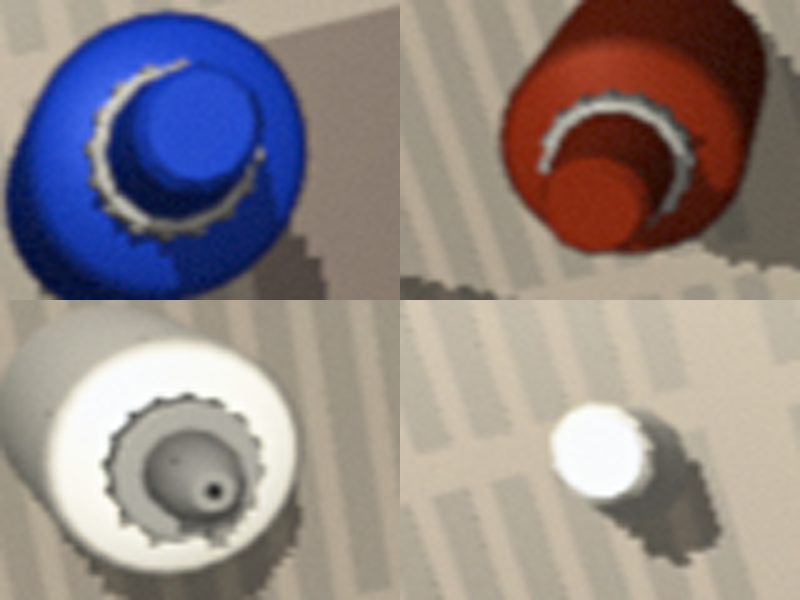

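>>> {"name": "move_arm", "arguments": {"moves": [[0.7,[0.01275,-0.011,0.0175],[0,0,0]],[0.7,[0.01275,-0.011,0.0175],[0,0,0]],[0.7,[0.01275,-0.011,0.0175],[0,0,0]],[0.7,[0.01275,-0.011,0.0175],[0,0,0]],[0.7,[0.01275,-0.011,0.0175],[0,0,0]],[0.7,[0.01275,-0.011,0.0175],[0,0,0]],[0.7,[0.01275,-0.011,0.0175],[0,0,0]],[0.7,[0.01275,-0.011,0.0175],[0,0,0]],[0.7,[0,0,0],[0,0,0]],[0.7,[0,0,0],[0,0,0]]]}}

```text
time: 2.65
eef_pos: [0.4492, -0.086, 0.0906]
tcp_rot: [0.763, 0.646, -0.001, -0.001]
contact_force: [1.6, -0.4, 1.2]
opening: 0.695
finger_force: 0.0
```

```bash
cat > w.py <<'E'
import sys
from h import *
def snap(n):
    s=get_state(); im=read_camera("wrist"); cv2.imwrite(f"pics/{n}.png",im[:,:,::-1]); np.save(f"pics/{n}.npy",im)
    np.save(f"pics/{n}s.npy",np.r_[s["eef_pos"],s["tcp_rot"]]); return s,im,cam("wrist",s)
def delta(s,p):  # tool-axis shift of TCP to world point p
    return (Ro.from_quat(s["tcp_rot"]).inv().apply(np.array(p)-s["eef_pos"])).round(4)
E
python3 - <<'E'
from w import *
s,im,c=snap("w2"); print(s["eef_pos"],s["opening"],proj(c,s["eef_pos"]),proj(c,(.45,-.0845,.024)))
for b in blobs(im,"white",None,300): print(b,onz(c,b[1],.024),onz(c,b[1],.018))
E
```

```text
[ 0.44918374 -0.08598412  0.0906064 ] 0.6952133999371809 [274.1159239  274.23581064] [275.18763793 221.32913516]
(465, [309.6, 14.9], [283, 1, 58, 29]) [0.48642826 0.02434648 0.024     ] [0.48714225 0.02544915 0.018     ]
(7152, [190.9, 59.5], [97, 6, 194, 123]) [0.42052034 0.01358873 0.024     ] [0.41934531 0.01438306 0.018     ]
(840, [272.1, 218.2], [258, 197, 31, 40]) [ 0.44848084 -0.08220731  0.024     ] [ 0.4481072  -0.08415862  0.018     ]
(952, [539.0, 348.3], [514, 325, 46, 46]) [ 0.61199023 -0.20427585  0.024     ] [ 0.616303   -0.20972582  0.018     ]
```

View pics/w2.png

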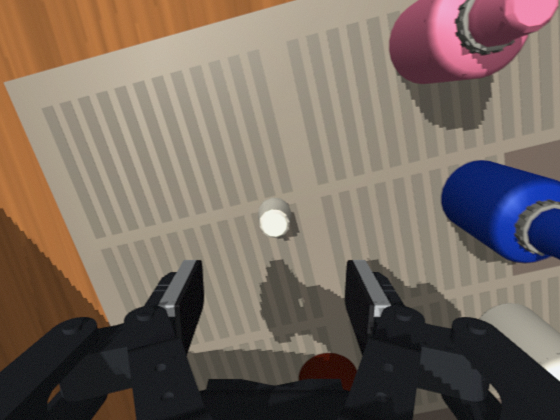

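Cap top at (274,222), centred between the fingers and within 1 px of the prediction. I'll go down and grip.

>>> {"name": "move_arm", "arguments": {"moves": [[0.7,[0.0005,0,0.012],[0,0,0]],[0.7,[0.0005,0,0.012],[0,0,0]],[0.7,[0,0,0.012],[0,0,0]],[0.7,[0,0,0.012],[0,0,0]],[0.7,[0,0,0.012],[0,0,0]],[0.7,[0,0,0.012],[0,0,0]],[0.7,[0,0,0.012],[0,0,0]],[0.7,[0,0,0],[0,0,0]],[0.15,[0,0,0],[0,0,0]],[0.15,[0,0,0],[0,0,0]]], "grip_force": 40}}

```text
time: 3.53
eef_pos: [0.4521, -0.0859, 0.0088]
tcp_rot: [0.764, 0.646, 0.001, 0.001]
contact_force: [0.1, 0.3, 0.4]
opening: 0.43
finger_force: 0.0
```

>>> {"name": "move_arm", "arguments": {"moves": [[0.15,[0,0,0],[0,0,0]],[0.15,[0,0,0],[0,0,0]],[0.15,[0,0,0],[0,0,0]],[0.15,[0,0,0],[0,0,0]],[0.15,[0,0,0],[0,0,0]],[0.15,[0,0,0],[0,0,0]],[0.15,[0,0,0],[0,0,0]],[0.15,[0,0,0],[0,0,0]],[0.15,[0,0,-0.002],[0,0,0]],[0.15,[0,0,-0.002],[0,0,0]]]}}

```text
time: 4.37
eef_pos: [0.4506, -0.0846, 0.0117]
tcp_rot: [0.763, 0.646, 0.0, 0.0]
contact_force: [0.5, 0.1, -0.1]
opening: 0.239
finger_force: 39.1
```

>>> {"name": "move_arm", "arguments": {"moves": [[0.15,[0,0,-0.033],[0,0,0]],[0.15,[0,0,-0.033],[0,0,0]],[0.15,[0,0,-0.033],[0,0,0]],[0.15,[0,0,-0.033],[0,0,0]],[0.15,[-0.012,0.0225,0],[0,0,0]],[0.15,[-0.012,0.0225,0],[0,0,0]],[0.15,[-0.012,0.0225,0],[0,0,0]],[0.15,[-0.012,0.0225,0],[0,0,0]],[0.15,[-0.012,0.0225,0],[0,0,0]],[0.15,[-0.012,0.0225,0],[0,0,0]]]}}

```text
time: 5.2
eef_pos: [0.5724, -0.1785, 0.1431]
tcp_rot: [0.763, 0.646, 0.0, -0.0]
contact_force: [0.6, 0.7, 0.4]
opening: 0.238
finger_force: 39.2
```

>>> {"name": "move_arm", "arguments": {"moves": [[0.15,[-0.009,0.0165,0],[0,0,0]],[0.15,[-0.009,0.0168,0],[0,0,0]],[0.15,[0,0,0],[0,0,0]],[0.15,[0,0,0],[0,0,0]],[0.15,[0,0,0],[0,0,0]],[0.15,[0,0,0],[0,0,0]],[0.15,[0,0,0],[0,0,0]],[0.15,[0,0,0],[0,0,0]],[0.15,[0,0,0],[0,0,0]],[0.15,[0,0,0],[0,0,0]]]}}

```text
time: 6.03
eef_pos: [0.6014, -0.201, 0.1435]
tcp_rot: [0.763, 0.646, 0.0, 0.0]
contact_force: [0.2, -0.2, -0.1]
opening: 0.237
finger_force: 39.3
```

```bash
python3 - <<'E'
from w import *
s,im,c=snap("w3"); print(s["eef_pos"],s["tcp_rot"],s["opening"],proj(c,s["eef_pos"]),proj(c,(.602,-.2007,.087)),proj(c,(.602,-.2007,.058)))
x,y=274,230
cv2.imwrite("pics/w3c.png",cv2.resize(im[y-110:y+110,x-130:x+130],None,fx=2.7,fy=2.7)[:,:,::-1])
E
```

```text
[ 0.60143703 -0.20102583  0.14351864] [7.63235878e-01 6.46119947e-01 5.27705108e-05 8.14533098e-05] 0.2370761656488638 [274.11552483 274.23643654] [274.88809701 228.81426059] [274.75963908 213.77663587]
```

View pics/w3c.png

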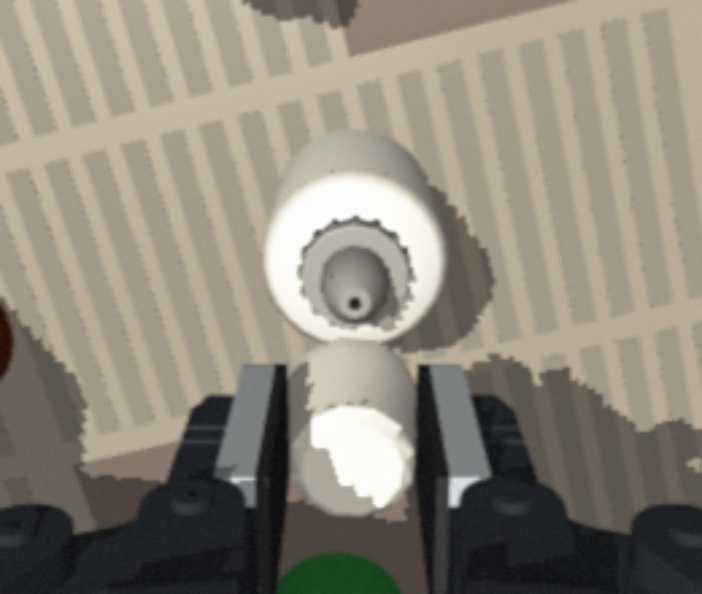

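```bash
python3 - <<'E'
from w import *
q=np.load("pics/w3s.npy"); s=dict(eef_pos=q[:3],tcp_rot=q[3:]); c=cam("wrist",s)
for z in(.158,.160,.162): print("cap top",delta(s,onz(c,(274.4,290.4),z)))
print("mouth front edge",delta(s,onz(c,(274.4,120+342/2.7),.136)))
print("tip",delta(s,onz(c,(275.1,231.9),.087)), onz(c,(275.1,231.9),.087))
print("shoulder rim c",delta(s,onz(c,(120*0+144+355/2.7,120+256/2.7),.0585)))
E
```

```text
cap top [ 0.0003  0.0001 -0.0145]
cap top [ 0.0015  0.0001 -0.0165]
cap top [ 0.0026  0.0001 -0.0185]
mouth front edge [0.0098 0.0001 0.0075]
tip [-0.0015  0.0006  0.0565] [ 0.60180511 -0.20261348  0.087     ]
shoulder rim c [-0.0001  0.001   0.085 ]
```

>>> {"name": "move_arm", "arguments": {"moves": [[0.15,[-0.0012,0.0006,0.009],[0,0,0]],[0.15,[0,0,0.009],[0,0,0]],[0.15,[0,0,0.009],[0,0,0]],[0.15,[0,0,0.009],[0,0,0]],[0.15,[0,0,0.008],[0,0,0]],[0.15,[0,0,0.005],[0,0,0]],[0.15,[0,0,0.003],[0,0,0]],[0.15,[0,0,0.003],[0,0,0]],[0.15,[0,0,0.002],[0,0,0]],[0.15,[0,0,0.002],[0,0,0]]]}}

```text
time: 6.92
eef_pos: [0.6023, -0.2025, 0.0847]
tcp_rot: [0.763, 0.646, 0.0, 0.0]
contact_force: [0.3, 0.7, 1.2]
opening: 0.242
finger_force: 39.4
```

>>> {"name": "move_arm", "arguments": {"moves": [[0.15,[0,0,0.0005],[0,0,0]],[0.15,[0,0,0.0005],[0,0,0]],[0.15,[0,0,0.0005],[0,0,0]],[0.15,[0,0,0.0005],[0,0,0]],[0.15,[0,0,0.0005],[0,0,0]],[0.15,[0,0,0.0005],[0,0,0]],[0.15,[0,0,0.0005],[0,0,0]],[0.15,[0,0,0.0005],[0,0,0]],[0.15,[0,0,0],[0,0,0]],[0.15,[0,0,0],[0,0,0]]]}}

```text
time: 7.75
eef_pos: [0.6026, -0.2027, 0.0817]
tcp_rot: [0.763, 0.646, 0.0, 0.001]
contact_force: [-2.2, 2.1, 6.9]
opening: 0.244
finger_force: 39.9
```

>>> {"name": "move_arm", "arguments": {"moves": [[0.15,[0,0,0.0005],[0,0,0]],[0.15,[0,0,0.0005],[0,0,0]],[0.15,[0,0,0.0005],[0,0,0]],[0.15,[0,0,0.0005],[0,0,0]],[0.15,[0,0,0.0005],[0,0,0]],[0.15,[0,0,0.0005],[0,0,0]],[0.15,[0,0,0.0005],[0,0,0]],[0.15,[0,0,0.0005],[0,0,0]],[0.15,[0,0,0],[0,0,0]],[0.15,[0,0,0],[0,0,0]]]}}

```text
time: 8.58
eef_pos: [0.6032, -0.203, 0.0793]
tcp_rot: [0.763, 0.646, 0.001, 0.001]
contact_force: [-2.3, 2.2, 11.9]
opening: 0.24
finger_force: 40.4
```

>>> {"name": "move_arm", "arguments": {"moves": [[0.15,[0,0,0.0005],[0,0,0]],[0.15,[0,0,0.0005],[0,0,0]],[0.15,[0,0,0],[0,0,0]],[0.15,[0,0,0],[0,0,0]],[0.15,[0,0,0],[0,0,0]],[0.15,[0,0,0],[0,0,0]],[0.15,[0,0,0],[0,0,0]],[0.15,[0,0,0],[0,0,0]],[0.15,[0,0,0],[0,0,0]],[0.15,[0,0,0],[0,0,0]]]}}

```text
time: 9.42
eef_pos: [0.6035, -0.2031, 0.0793]
tcp_rot: [0.763, 0.646, 0.001, 0.001]
contact_force: [-4.4, 3.0, 15.5]
opening: 0.24
finger_force: 40.8
```

>>> {"name": "move_arm", "arguments": {"moves": [[0.15,[0,0,0.0005],[0,0,0]],[0.15,[0,0,0.0005],[0,0,0]],[0.15,[0,0,0.0005],[0,0,0]],[0.15,[0,0,0.0005],[0,0,0]],[0.15,[0,0,0],[0,0,0]],[0.15,[0,0,0],[0,0,0]],[0.15,[0,0,0],[0,0,0]],[0.15,[0,0,0],[0,0,0]],[0.15,[0,0,0],[0,0,0]],[0.15,[0,0,0],[0,0,0]]]}}

```text
time: 10.25
eef_pos: [0.6041, -0.2035, 0.0793]
tcp_rot: [0.763, 0.646, 0.001, 0.002]
contact_force: [-5.7, 3.9, 21.3]
opening: 0.237
finger_force: 41.5
```

>>> {"name": "move_arm", "arguments": {"moves": [[0.15,[0,0,-0.001],[0,0,0]],[0.15,[0,0,-0.001],[0,0,0]],[0.15,[0,0,-0.001],[0,0,0]],[0.15,[0,0,-0.001],[0,0,0]],[0.8,[0,0,0],[0,0,0]],[0.8,[0,0,0],[0,0,0]],[0.8,[0,0,0],[0,0,0]],[0.8,[0,0,0],[0,0,0]],[0.8,[0,0,0],[0,0,0]],[0.8,[0,0,0],[0,0,0]]]}}

```text
time: 11.08
eef_pos: [0.6018, -0.2025, 0.0768]
tcp_rot: [0.763, 0.646, -0.0, -0.0]
contact_force: [0.2, 0.1, -0.4]
opening: 0.799
finger_force: 0.0
```

```bash
python3 - <<'E'
from w import *
s,im,c=snap("w4"); print(s["eef_pos"],s["contact_force"],s["opening"])
side=read_camera("side"); 
a=cv2.resize(im[80:360,130:420],(400,386)); b=cv2.resize(side[110:230,220:345],(402,386),interpolation=cv2.INTER_CUBIC)
cv2.imwrite("pics/w4c.png",np.hstack([a,b[:,:400]])[:,:,::-1])
E
```

```text
[ 0.6017527  -0.20250069  0.07682873] [ 0.18940697  0.06961711 -0.41632267] 0.7993670173856269
```

View pics/w4c.png

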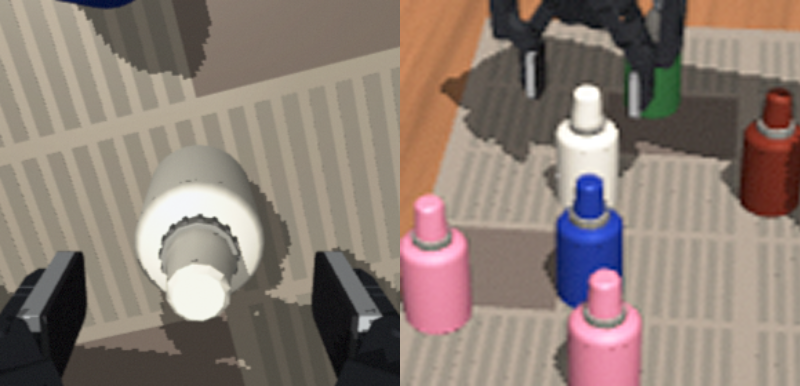

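Cap sits home: the tool stopped at the collar as force rose to 21 N, and in the side view it looks like blue's. I'll go down now and grip the white trailer.

>>> {"name": "move_arm", "arguments": {"moves": [[0.8,[0,0,0.009],[0,0,0]],[0.8,[0,0,0.009],[0,0,0]],[0.8,[0,0,0.009],[0,0,0]],[0.8,[0,0,0.009],[0,0,0]],[0.8,[0,0,0.009],[0,0,0]],[0.8,[0,0,0],[0,0,0]],[0.4,[0,0,0],[0,0,0]],[0.4,[0,0,0],[0,0,0]],[0.4,[0,0,0],[0,0,0]],[0.4,[0,0,0],[0,0,0]]], "grip_force": 30}}

```text
time: 12.02
eef_pos: [0.6022, -0.2026, 0.0327]
tcp_rot: [0.763, 0.646, 0.0, 0.0]
contact_force: [0.2, -0.4, -1.7]
opening: 0.529
finger_force: 30.8
```

>>> {"name": "move_arm", "arguments": {"moves": [[0.4,[0,0,0],[0,0,0]],[0.4,[0,0,0],[0,0,0]],[0.4,[0,0,0],[0,0,0]],[0.4,[0,0,-0.005],[0,0,0]],[0.4,[0,0,-0.01],[0,0,0]],[0.4,[0,0,-0.02],[0,0,0]],[0.4,[0,0,-0.03],[0,0,0]],[0.4,[0,0,-0.03],[0,0,0]],[0.4,[0,0,-0.02],[0,0,0]],[0.4,[0,0,-0.01],[0,0,0]]]}}

```text
time: 12.85
eef_pos: [0.604, -0.2035, 0.1628]
tcp_rot: [0.763, 0.646, 0.001, 0.004]
contact_force: [1.2, -0.2, -1.0]
opening: 0.524
finger_force: 31.0
```

```bash
python3 - <<'E'
from w import *
s,im,c=snap("w5"); print(s["eef_pos"],s["tcp_rot"],s["contact_force"],s["opening"])
T=np.eye(3)
ch=np.array([[.4034,.1257],[.4158,.2002],[.4284,.275]])
y=(ch[2]-ch[0])/np.linalg.norm(ch[2]-ch[0]); x=np.array([y[1],-y[0]]); print(x,ch+.061*x)
print("delta white",delta(s,np.r_[ch[2]+.061*x,s["eef_pos"][2]]))
E
```

```text
[ 0.60395401 -0.20349613  0.16275119] [0.76325059 0.64609093 0.00146772 0.00358977] [ 1.16839238 -0.16895782 -0.98319718] 0.5236860112450349
[ 0.98626866 -0.1651488 ] [[0.46356239 0.11562592]
 [0.47596239 0.19012592]
 [0.48856239 0.26492592]]
delta white [ 0.4429 -0.1911 -0.0025]
```

>>> {"name": "move_arm", "arguments": {"moves": [[0.4,[0.015,-0.0065,0],[0,0,0]],[0.4,[0.025,-0.011,0],[0,0,0]],[0.4,[0.033,-0.014,0],[0,0,0]],[0.4,[0.033,-0.014,0],[0,0,0]],[0.4,[0.033,-0.014,0],[0,0,0]],[0.4,[0.033,-0.014,0],[0,0,0]],[0.4,[0.033,-0.014,0],[0,0,0]],[0.4,[0.033,-0.014,0],[0,0,0]],[0.4,[0.033,-0.014,0],[0,0,0]],[0.4,[0.033,-0.014,0],[0,0,0]]]}}

```text
time: 13.73
eef_pos: [0.5218, 0.1208, 0.1551]
tcp_rot: [0.763, 0.646, -0.002, -0.001]
contact_force: [0.7, -0.1, -0.6]
opening: 0.529
finger_force: 31.1
```

>>> {"name": "move_arm", "arguments": {"moves": [[0.4,[0.033,-0.014,0],[0,0,0]],[0.4,[0.033,-0.014,0],[0,0,0]],[0.4,[0.03,-0.013,0],[0,0,0]],[0.4,[0.022,-0.01,0],[0,0,0]],[0.4,[0.012,-0.006,0],[0,0,0]],[0.4,[0.006,-0.003,0],[0,0,0]],[0.4,[0,0,0],[0,0,0]],[0.4,[0,0,0],[0,0,0]],[0.4,[0,0,0],[0,0,0]],[0.4,[0,0,0],[0,0,0]]]}}

```text
time: 14.57
eef_pos: [0.4883, 0.2615, 0.1572]
tcp_rot: [0.764, 0.645, -0.0, 0.0]
contact_force: [-0.2, -0.3, -0.4]
opening: 0.528
finger_force: 31.1
```

```bash
python3 - <<'E'
from w import *
s,im,c=snap("w6"); print(s["eef_pos"],s["tcp_rot"],s["contact_force"],s["opening"])
print("delta white",delta(s,(.4886,.2649,s["eef_pos"][2])))
for k in("white","blue","brown"):
    for b in blobs(im,k,None,200): print(k,b,onz(c,b[1],.022).round(4))
E
```

```text
[0.48825194 0.26153836 0.1572212 ] [ 7.63897053e-01  6.45338102e-01 -1.37448301e-04  8.48130056e-05] [-0.17034213 -0.27341377 -0.36501116] 0.5277084842029606
delta white [ 0.0034 -0.0002 -0.    ]
white (1990, [195.5, 190.4], [172, 169, 47, 45]) [0.4278 0.2758 0.022 ]
white (4610, [274.7, 269.5], [216, 211, 118, 122]) [0.478  0.1976 0.022 ]
white (2336, [269.3, 331.3], [241, 293, 60, 76]) [0.4631 0.1387 0.022 ]
blue (258, [188.7, 264.1], [180, 258, 22, 18]) [0.4076 0.2147 0.022 ]
brown (478, [216.3, 353.7], [205, 335, 21, 35]) [0.4115 0.1235 0.022 ]
```

View pics/w6.png

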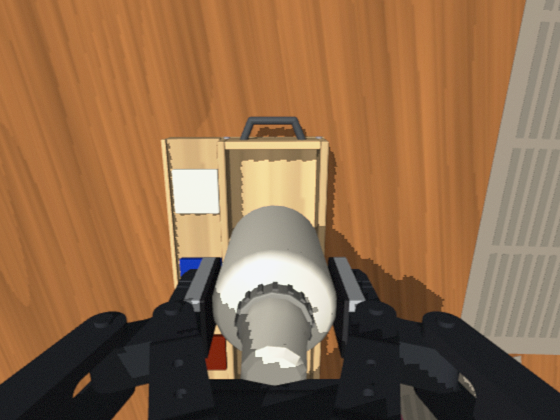

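The white chip, at (195,190), gives (0.428, 0.276), which agrees to 1 mm. The bottle hangs over the white pocket, so I'll lower it.

>>> {"name": "move_arm", "arguments": {"moves": [[0.4,[0.003,0,0.008],[0,0,0]],[0.4,[0,0,0.015],[0,0,0]],[0.4,[0,0,0.02],[0,0,0]],[0.4,[0,0,0.02],[0,0,0]],[0.4,[0,0,0.02],[0,0,0]],[0.4,[0,0,0.015],[0,0,0]],[0.4,[0,0,0.01],[0,0,0]],[0.4,[0,0,0.005],[0,0,0]],[0.4,[0,0,0.001],[0,0,0]],[0.4,[0,0,0.001],[0,0,0]]]}}

```text
time: 15.45
eef_pos: [0.4888, 0.2658, 0.0427]
tcp_rot: [0.763, 0.646, 0.0, 0.0]
contact_force: [-0.2, -0.6, -1.2]
opening: 0.531
finger_force: 31.1
```

>>> {"name": "move_arm", "arguments": {"moves": [[0.4,[0,0,0.0008],[0,0,0]],[0.4,[0,0,0.0008],[0,0,0]],[0.4,[0,0,0.0008],[0,0,0]],[0.4,[0,0,0],[0,0,0]],[0.4,[0,0,0],[0,0,0]],[0.4,[0,0,0],[0,0,0]],[0.4,[0,0,0],[0,0,0]],[0.4,[0,0,0],[0,0,0]],[0.4,[0,0,0],[0,0,0]],[0.4,[0,0,0],[0,0,0]]]}}

```text
time: 16.28
eef_pos: [0.4883, 0.2657, 0.0399]
tcp_rot: [0.763, 0.646, -0.0, -0.0]
contact_force: [-0.2, 0.8, -1.3]
opening: 0.527
finger_force: 31.1
```

>>> {"name": "move_arm", "arguments": {"moves": [[0.4,[0,0,0.0007],[0,0,0]],[0.4,[0,0,0.0005],[0,0,0]],[0.4,[0,0,0],[0,0,0]],[0.4,[0,0,0],[0,0,0]],[0.4,[0,0,0],[0,0,0]],[0.75,[0,0,0],[0,0,0]],[0.75,[0,0,0],[0,0,0]],[0.75,[0,0,0],[0,0,0]],[0.75,[0,0,0],[0,0,0]],[0.75,[0,0,0],[0,0,0]]]}}

```text
time: 17.12
eef_pos: [0.4885, 0.2658, 0.039]
tcp_rot: [0.763, 0.646, 0.0, 0.0]
contact_force: [-0.4, 0.0, -0.4]
opening: 0.752
finger_force: 0.0
```

>>> {"name": "move_arm", "arguments": {"moves": [[0.75,[0,0,-0.01],[0,0,0]],[0.75,[0,0,-0.02],[0,0,0]],[0.75,[0,0,-0.03],[0,0,0]],[0.75,[0,0,-0.03],[0,0,0]],[0.75,[0,0,-0.02],[0,0,0]],[0.75,[0,0,-0.01],[0,0,0]],[0.75,[0,0,0],[0,0,0]],[0.75,[0,0,0],[0,0,0]],[0.75,[0,0,0],[0,0,0]],[0.75,[0,0,0],[0,0,0]]]}}

```text
time: 17.95
eef_pos: [0.487, 0.2653, 0.1565]
tcp_rot: [0.763, 0.646, -0.002, -0.001]
contact_force: [0.1, 0.1, -1.1]
opening: 0.748
finger_force: 0.0
```

```bash
python3 - <<'E'
from w import *
s,im,c=snap("w7"); print(s["time"],s["eef_pos"],s["contact_force"])
print("to blue",delta(s,(.581,-.0945,s["eef_pos"][2])))
E
```

```text
17.95 [0.48702602 0.26525634 0.15651277] [ 0.11778324  0.12883787 -1.054499  ]
to blue [-3.393e-01  1.521e-01  1.000e-04]
```

View pics/w7.png

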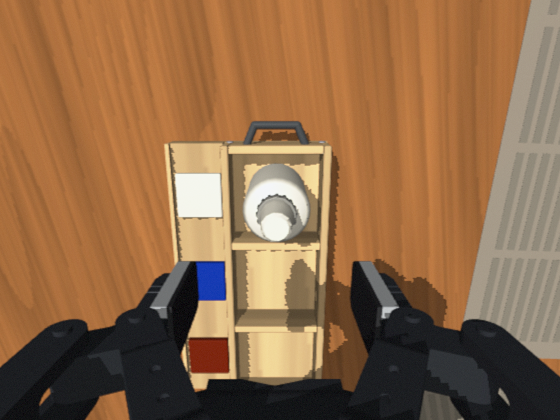

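White trailer stands upright in the pocket behind the white chip, cap top at (276,227). Next is blue.

>>> {"name": "move_arm", "arguments": {"moves": [[0.8,[-0.02,0.009,0],[0,0,0]],[0.8,[-0.036,0.016,0],[0,0,0]],[0.8,[-0.038,0.017,0],[0,0,0]],[0.8,[-0.038,0.017,0],[0,0,0]],[0.8,[-0.038,0.017,0],[0,0,0]],[0.8,[-0.038,0.017,0],[0,0,0]],[0.8,[-0.038,0.017,0],[0,0,0]],[0.8,[-0.038,0.017,0],[0,0,0]],[0.8,[-0.035,0.016,0],[0,0,0]],[0.8,[-0.02,0.009,0],[0,0,0]]]}}

```text
time: 18.83
eef_pos: [0.5823, -0.0976, 0.1575]
tcp_rot: [0.764, 0.645, -0.001, -0.0]
contact_force: [-0.5, 0.3, 0.8]
opening: 0.803
finger_force: 0.0
```

```bash
python3 - <<'E'
from w import *
s,im,c=snap("w8"); print(s["time"],s["eef_pos"],s["tcp_rot"],s["dq"].round(2) if hasattr(s["dq"],"round") else s["dq"])
print(proj(c,(.581,-.0945,.094)),proj(c,(.581,-.0945,.058)), delta(s,(.581,-.0945,.032)))
for b in blobs(im,"blue",None,100): print(b)
E
```

```text
18.8333 [ 0.58230086 -0.09763678  0.15752893] [ 7.64220652e-01  6.44954516e-01 -6.54882662e-04 -1.94754297e-04] [-0.35  0.21 -0.23  0.03  0.05 -0.35]
[271.14862976 220.89172143] [271.57792635 204.21322648] [ 0.003  -0.0017  0.1255]
(3155, [272.6, 199.4], [241, 163, 64, 73])
```

View pics/w8.png

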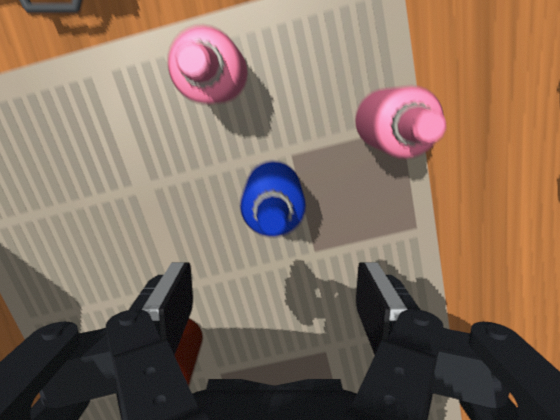

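Blue cap top is at (272,219), as predicted, with the pinks clear of the fingers. Going down to grip.

>>> {"name": "move_arm", "arguments": {"moves": [[0.8,[0.001,0,0.012],[0,0,0]],[0.8,[0,0,0.02],[0,0,0]],[0.8,[0,0,0.025],[0,0,0]],[0.8,[0,0,0.025],[0,0,0]],[0.8,[0,0,0.02],[0,0,0]],[0.8,[0,0,0.014],[0,0,0]],[0.8,[0,0,0.008],[0,0,0]],[0.8,[0,0,0],[0,0,0]],[0.8,[0,0,0],[0,0,0]],[0.4,[0,0,0],[0,0,0]]]}}

```text
time: 19.72
eef_pos: [0.5834, -0.0928, 0.036]
tcp_rot: [0.763, 0.646, 0.001, 0.001]
contact_force: [0.2, 0.3, 0.2]
opening: 0.678
finger_force: 0.0
```

>>> {"name": "move_arm", "arguments": {"moves": [[0.4,[0,0,0],[0,0,0]],[0.4,[0,0,0],[0,0,0]],[0.4,[0,0,0],[0,0,0]],[0.4,[0,0,0],[0,0,0]],[0.4,[0,0,0],[0,0,0]],[0.4,[0,0,0],[0,0,0]],[0.4,[0,0,0],[0,0,0]],[0.4,[0,0,0],[0,0,0]],[0.4,[0,0,0],[0,0,0]],[0.4,[0,0,0],[0,0,0]]]}}

```text
time: 20.55
eef_pos: [0.5837, -0.0932, 0.0366]
tcp_rot: [0.763, 0.646, 0.001, 0.001]
contact_force: [-0.3, 1.0, 6.0]
opening: 0.532
finger_force: 31.5
```

>>> {"name": "move_arm", "arguments": {"moves": [[0.4,[0,0,-0.005],[0,0,0]],[0.4,[0,0,-0.01],[0,0,0]],[0.4,[0,0,-0.02],[0,0,0]],[0.4,[0,0,-0.03],[0,0,0]],[0.4,[0,0,-0.03],[0,0,0]],[0.4,[0,0,-0.02],[0,0,0]],[0.4,[0,0,-0.01],[0,0,0]],[0.4,[0,0,0],[0,0,0]],[0.4,[0,0,0],[0,0,0]],[0.4,[0,0,0],[0,0,0]]]}}

```text
time: 21.38
eef_pos: [0.581, -0.0924, 0.1575]
tcp_rot: [0.763, 0.646, -0.001, -0.002]
contact_force: [0.0, -0.2, -1.9]
opening: 0.527
finger_force: 31.0
```

```bash
python3 - <<'E'
from w import *
s=get_state(); print(s["eef_pos"],s["tcp_rot"])
print("to blue pocket",delta(s,(.476,.1901,s["eef_pos"][2])))
E
```

```text
[ 0.58098469 -0.09235323  0.15752153] [ 0.76332194  0.64601538 -0.00099948 -0.00165581]
to blue pocket [ 0.2612 -0.1502  0.0007]
```

>>> {"name": "move_arm", "arguments": {"moves": [[0.4,[0.013,-0.0075,0],[0,0,0]],[0.4,[0.025,-0.0145,0],[0,0,0]],[0.4,[0.034,-0.0195,0],[0,0,0]],[0.4,[0.038,-0.022,0],[0,0,0]],[0.4,[0.038,-0.022,0],[0,0,0]],[0.4,[0.038,-0.022,0],[0,0,0]],[0.4,[0.034,-0.0195,0],[0,0,0]],[0.4,[0.025,-0.0145,0],[0,0,0]],[0.4,[0.013,-0.0075,0],[0,0,0]],[0.4,[0.003,-0.0015,0],[0,0,0]]]}}

```text
time: 22.22
eef_pos: [0.4764, 0.186, 0.1579]
tcp_rot: [0.762, 0.648, -0.001, -0.001]
contact_force: [-0.6, -0.1, -1.0]
opening: 0.527
finger_force: 31.0
```

>>> {"name": "move_arm", "arguments": {"moves": [[0.4,[0,0,0],[0,0,0]],[0.4,[0,0,0.008],[0,0,0]],[0.4,[0,0,0.012],[0,0,0]],[0.4,[0,0,0.012],[0,0,0]],[0.4,[0,0,0.012],[0,0,0]],[0.4,[0,0,0.012],[0,0,0]],[0.4,[0,0,0.006],[0,0,0]],[0.4,[0,0,0],[0,0,0]],[0.4,[0,0,0],[0,0,0]],[0.4,[0,0,0],[0,0,0]]]}}

```text
time: 23.05
eef_pos: [0.48, 0.1832, 0.0982]
tcp_rot: [0.763, 0.646, 0.0, 0.0]
contact_force: [0.5, 0.4, -1.8]
opening: 0.527
finger_force: 31.0
```

```bash
python3 - <<'E'
from w import *
s,im,c=snap("w9"); print(s["eef_pos"],s["tcp_rot"],s["contact_force"])
print("to blue pocket",delta(s,(.476,.1901,.04)))
E
```

```text
[0.47997728 0.18324202 0.09819874] [7.63321761e-01 6.46018272e-01 4.53696425e-04 2.74477891e-04] [ 0.49156447  0.44722713 -1.81692852]
to blue pocket [ 0.0061 -0.0051  0.0582]
```

View pics/w9.png

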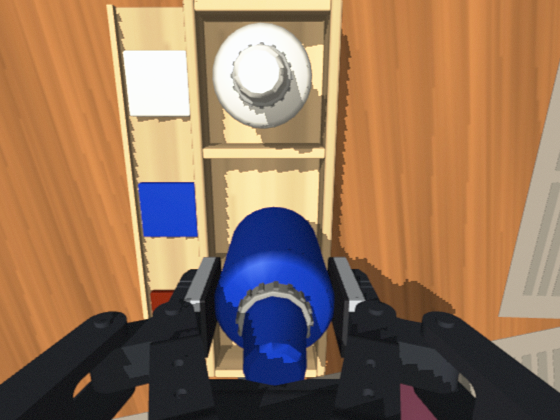

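Bottle hangs over the middle pocket behind the blue chip (168,210), a few mm off; I'll correct and lower.

>>> {"name": "move_arm", "arguments": {"moves": [[0.4,[0.003,-0.0025,0],[0,0,0]],[0.4,[0.003,-0.0025,0.004],[0,0,0]],[0.4,[0,0,0.01],[0,0,0]],[0.4,[0,0,0.012],[0,0,0]],[0.4,[0,0,0.012],[0,0,0]],[0.4,[0,0,0.01],[0,0,0]],[0.4,[0,0,0.004],[0,0,0]],[0.4,[0,0,0],[0,0,0]],[0.4,[0,0,0.001],[0,0,0]],[0.4,[0,0,0.001],[0,0,0]]]}}

```text
time: 23.93
eef_pos: [0.476, 0.19, 0.044]
tcp_rot: [0.763, 0.646, 0.0, 0.0]
contact_force: [0.6, 0.2, -1.5]
opening: 0.53
finger_force: 31.0
```

>>> {"name": "move_arm", "arguments": {"moves": [[0.4,[0,0,0.0008],[0,0,0]],[0.4,[0,0,0.0008],[0,0,0]],[0.4,[0,0,0.0008],[0,0,0]],[0.4,[0,0,0],[0,0,0]],[0.4,[0,0,0],[0,0,0]],[0.4,[0,0,0],[0,0,0]],[0.4,[0,0,0],[0,0,0]],[0.4,[0,0,0],[0,0,0]],[0.4,[0,0,0],[0,0,0]],[0.4,[0,0,0],[0,0,0]]]}}

```text
time: 24.77
eef_pos: [0.4759, 0.1901, 0.0426]
tcp_rot: [0.763, 0.646, 0.0, 0.0]
contact_force: [-2.3, -0.6, 5.1]
opening: 0.525
finger_force: 31.5
```

Floor contact (5 N) at the expected height. Releasing.

>>> {"name": "move_arm", "arguments": {"moves": [[0.75,[0,0,0],[0,0,0]],[0.75,[0,0,0],[0,0,0]],[0.75,[0,0,0],[0,0,0]],[0.75,[0,0,0],[0,0,0]],[0.75,[0,0,0],[0,0,0]],[0.75,[0,0,-0.01],[0,0,0]],[0.75,[0,0,-0.02],[0,0,0]],[0.75,[0,0,-0.03],[0,0,0]],[0.75,[0,0,-0.03],[0,0,0]],[0.75,[0,0,-0.025],[0,0,0]]]}}

```text
time: 25.6
eef_pos: [0.4759, 0.1901, 0.1591]
tcp_rot: [0.763, 0.646, 0.001, 0.0]
contact_force: [1.3, 0.2, -0.3]
opening: 0.748
finger_force: 0.0
```

```bash
python3 - <<'E'
from w import *
s=get_state(); print(s["eef_pos"],s["opening"]); print("to brown",delta(s,(.4693,-.2214,.16)))
E
```

```text
[0.47588381 0.19005404 0.15905365] 0.7480926870204981
to brown [-0.4069  0.0615 -0.0011]
```

>>> {"name": "move_arm", "arguments": {"moves": [[0.8,[-0.015,0.0023,0],[0,0,0]],[0.8,[-0.028,0.0042,0],[0,0,0]],[0.8,[-0.036,0.0054,0],[0,0,0]],[0.8,[-0.036,0.0054,0],[0,0,0]],[0.8,[-0.036,0.0054,0],[0,0,0]],[0.8,[-0.036,0.0054,0],[0,0,0]],[0.8,[-0.036,0.0054,0],[0,0,0]],[0.8,[-0.036,0.0054,0],[0,0,0]],[0.8,[-0.036,0.0054,0],[0,0,0]],[0.8,[-0.036,0.0054,0],[0,0,0]]]}}

```text
time: 26.43
eef_pos: [0.4695, -0.1465, 0.1573]
tcp_rot: [0.763, 0.646, 0.0, 0.001]
contact_force: [0.4, 0.8, 0.3]
opening: 0.803
finger_force: 0.0
```

>>> {"name": "move_arm", "arguments": {"moves": [[0.8,[-0.034,0.005,0],[0,0,0]],[0.8,[-0.026,0.004,0],[0,0,0]],[0.8,[-0.016,0.0025,0],[0,0,0]],[0.8,[0,0,0],[0,0,0]],[0.8,[0,0,0],[0,0,0]],[0.8,[0,0,0],[0,0,0]],[0.8,[0,0,0],[0,0,0]],[0.8,[0,0,0],[0,0,0]],[0.8,[0,0,0],[0,0,0]],[0.8,[0,0,0],[0,0,0]]]}}

```text
time: 27.27
eef_pos: [0.4687, -0.2209, 0.1564]
tcp_rot: [0.763, 0.646, 0.0, 0.0]
contact_force: [-0.5, -0.1, -0.3]
opening: 0.799
finger_force: 0.0
```

```bash
python3 - <<'E'
from w import *
s,im,c=snap("w10"); print(s["time"],s["eef_pos"])
print(proj(c,(.4693,-.2214,.094)),proj(c,(.4693,-.2214,.058)), delta(s,(.4693,-.2214,.034)))
for b in blobs(im,"brown",None,100): print(b)
E
```

```text
27.2667 [ 0.46868716 -0.22086506  0.15637355]
[275.19175342 226.79771442] [275.00569371 209.33993222] [-0.0004  0.0007  0.1224]
(2533, [272.8, 205.2], [241, 167, 65, 75])
```

View pics/w10.png

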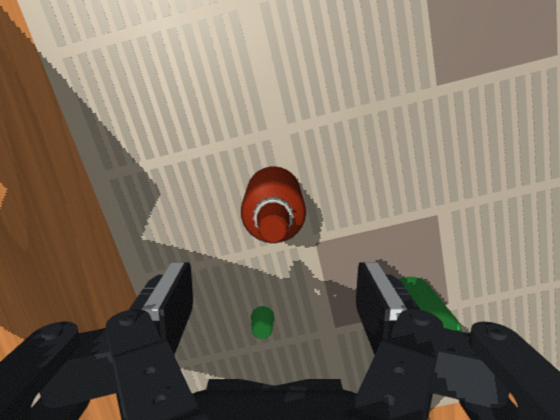

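Brown cap top is at (273,225), as predicted; green cap (262,322) and green trailer (430,300) are clear of the fingers.

>>> {"name": "move_arm", "arguments": {"moves": [[0.8,[0.001,0,0.012],[0,0,0]],[0.8,[0,0,0.02],[0,0,0]],[0.8,[0,0,0.025],[0,0,0]],[0.8,[0,0,0.025],[0,0,0]],[0.8,[0,0,0.02],[0,0,0]],[0.8,[0,0,0.013],[0,0,0]],[0.8,[0,0,0.008],[0,0,0]],[0.8,[0,0,0],[0,0,0]],[0.8,[0,0,0],[0,0,0]],[0.4,[0,0,0],[0,0,0]]]}}

```text
time: 28.15
eef_pos: [0.4694, -0.2211, 0.0342]
tcp_rot: [0.763, 0.646, 0.0, 0.001]
contact_force: [-0.2, -0.2, 0.5]
opening: 0.675
finger_force: 0.0
```

>>> {"name": "move_arm", "arguments": {"moves": [[0.4,[0,0,0],[0,0,0]],[0.4,[0,0,0],[0,0,0]],[0.4,[0,0,0],[0,0,0]],[0.4,[0,0,0],[0,0,0]],[0.4,[0,0,0],[0,0,0]],[0.4,[0,0,0],[0,0,0]],[0.4,[0,0,0],[0,0,0]],[0.4,[0,0,0],[0,0,0]],[0.4,[0,0,0],[0,0,0]],[0.4,[0,0,0],[0,0,0]]]}}

```text
time: 28.98
eef_pos: [0.4698, -0.2213, 0.0348]
tcp_rot: [0.763, 0.646, 0.0, 0.001]
contact_force: [-0.1, -0.4, 6.1]
opening: 0.526
finger_force: 31.4
```

>>> {"name": "move_arm", "arguments": {"moves": [[0.4,[0,0,-0.005],[0,0,0]],[0.4,[0,0,-0.01],[0,0,0]],[0.4,[0,0,-0.02],[0,0,0]],[0.4,[0,0,-0.03],[0,0,0]],[0.4,[0,0,-0.03],[0,0,0]],[0.4,[0,0,-0.02],[0,0,0]],[0.4,[0,0,-0.01],[0,0,0]],[0.4,[0,0,0],[0,0,0]],[0.4,[0,0,0],[0,0,0]],[0.4,[0,0,0],[0,0,0]]]}}

```text
time: 29.82
eef_pos: [0.4676, -0.2198, 0.1563]
tcp_rot: [0.763, 0.646, -0.0, -0.002]
contact_force: [0.1, -0.6, -1.0]
opening: 0.527
finger_force: 30.9
```

```bash
python3 - <<'E'
from w import *
s=get_state(); print(s["eef_pos"],s["tcp_rot"])
print("to brown pocket",delta(s,(.4636,.1156,s["eef_pos"][2])))
E
```

```text
[ 0.46757695 -0.21975687  0.15631926] [ 7.63313311e-01  6.46025809e-01 -4.17300712e-04 -1.80816454e-03]
to brown pocket [ 0.3301 -0.0594  0.0008]
```

>>> {"name": "move_arm", "arguments": {"moves": [[0.4,[0.015,-0.0027,0],[0,0,0]],[0.4,[0.028,-0.005,0],[0,0,0]],[0.4,[0.034,-0.0061,0],[0,0,0]],[0.4,[0.034,-0.0061,0],[0,0,0]],[0.4,[0.034,-0.0061,0],[0,0,0]],[0.4,[0.034,-0.0061,0],[0,0,0]],[0.4,[0.034,-0.0061,0],[0,0,0]],[0.4,[0.034,-0.0061,0],[0,0,0]],[0.4,[0.034,-0.0061,0],[0,0,0]],[0.4,[0.026,-0.0047,0],[0,0,0]]]}}

```text
time: 30.65
eef_pos: [0.4631, 0.0943, 0.1565]
tcp_rot: [0.763, 0.647, -0.001, -0.002]
contact_force: [-0.1, -0.2, -1.5]
opening: 0.526
finger_force: 30.9
```

>>> {"name": "move_arm", "arguments": {"moves": [[0.4,[0.016,-0.003,0],[0,0,0]],[0.4,[0.007,-0.0013,0],[0,0,0]],[0.4,[0,0,0.008],[0,0,0]],[0.4,[0,0,0.012],[0,0,0]],[0.4,[0,0,0.012],[0,0,0]],[0.4,[0,0,0.012],[0,0,0]],[0.4,[0,0,0.008],[0,0,0]],[0.4,[0,0,0],[0,0,0]],[0.4,[0,0,0],[0,0,0]],[0.4,[0,0,0],[0,0,0]]]}}

```text
time: 31.48
eef_pos: [0.465, 0.1143, 0.1066]
tcp_rot: [0.764, 0.646, 0.0, 0.0]
contact_force: [0.3, 0.1, -1.4]
opening: 0.529
finger_force: 30.9
```

```bash
python3 - <<'E'
from w import *
s,im,c=snap("w11"); print(s["eef_pos"],s["tcp_rot"],s["contact_force"])
print("to brown pocket",delta(s,(.4636,.1156,.041)))
for b in blobs(im,"brown",(0,0,230,420),100)+blobs(im,"blue",None,100): print(b,onz(c,b[1],.022))
E
```

```text
[0.46502955 0.11428101 0.10658552] [7.63525608e-01 6.45777506e-01 1.61844509e-04 1.78585600e-04] [ 0.29380327  0.12192545 -1.35849693]
to brown pocket [ 0.0011 -0.0017  0.0656]
(1972, [177.3, 215.3], [149, 188, 56, 52]) [0.40220179 0.1245888  0.022     ]
(643, [222.9, 299.6], [214, 250, 16, 91]) [0.41885683 0.05816758 0.022     ]
(4151, [270.0, 92.8], [224, 46, 92, 97]) [0.47547955 0.19022828 0.022     ]
(3554, [167.7, 93.0], [136, 63, 63, 62]) [0.41513456 0.20032379 0.022     ]
(1856, [269.5, 94.6], [246, 70, 48, 50]) [0.47500952 0.18926504 0.022     ]
```

Chip positions agree to about 1 mm. Lowering brown.

>>> {"name": "move_arm", "arguments": {"moves": [[0.4,[0.001,-0.0015,0.006],[0,0,0]],[0.4,[0,0,0.012],[0,0,0]],[0.4,[0,0,0.014],[0,0,0]],[0.4,[0,0,0.014],[0,0,0]],[0.4,[0,0,0.01],[0,0,0]],[0.4,[0,0,0.005],[0,0,0]],[0.4,[0,0,0.001],[0,0,0]],[0.4,[0,0,0.001],[0,0,0]],[0.4,[0,0,0.001],[0,0,0]],[0.4,[0,0,0.001],[0,0,0]]]}}

```text
time: 32.37
eef_pos: [0.4641, 0.116, 0.0421]
tcp_rot: [0.763, 0.646, 0.001, 0.001]
contact_force: [0.2, 0.4, -1.7]
opening: 0.529
finger_force: 30.9
```

>>> {"name": "move_arm", "arguments": {"moves": [[0.4,[0,0,0.0008],[0,0,0]],[0.4,[0,0,0.0008],[0,0,0]],[0.4,[0,0,0.0008],[0,0,0]],[0.4,[0,0,0],[0,0,0]],[0.4,[0,0,0],[0,0,0]],[0.4,[0,0,0],[0,0,0]],[0.4,[0,0,0],[0,0,0]],[0.4,[0,0,0],[0,0,0]],[0.4,[0,0,0],[0,0,0]],[0.4,[0,0,0],[0,0,0]]]}}

```text
time: 33.2
eef_pos: [0.4639, 0.116, 0.0408]
tcp_rot: [0.763, 0.646, 0.0, 0.0]
contact_force: [-3.9, -0.6, 9.5]
opening: 0.523
finger_force: 31.9
```

>>> {"name": "move_arm", "arguments": {"moves": [[0.4,[0,0,-0.001],[0,0,0]],[0.4,[0,0,0],[0,0,0]],[0.75,[0,0,0],[0,0,0]],[0.75,[0,0,0],[0,0,0]],[0.75,[0,0,0],[0,0,0]],[0.75,[0,0,0],[0,0,0]],[0.75,[0,0,0],[0,0,0]],[0.75,[0,0,-0.01],[0,0,0]],[0.75,[0,0,-0.02],[0,0,0]],[0.75,[0,0,-0.03],[0,0,0]]]}}

```text
time: 34.03
eef_pos: [0.461, 0.1158, 0.0985]
tcp_rot: [0.763, 0.646, -0.003, -0.002]
contact_force: [0.5, -0.0, 0.5]
opening: 0.751
finger_force: 0.0
```

>>> {"name": "move_arm", "arguments": {"moves": [[0.75,[0,0,-0.03],[0,0,0]],[0.75,[0,0,-0.03],[0,0,0]],[0.75,[-0.02,0,-0.03],[0,0,0]],[0.75,[-0.03,0,-0.03],[0,0,0]],[0.75,[-0.03,0,0],[0,0,0]],[0.75,[-0.03,0,0],[0,0,0]],[0.75,[-0.02,0,0],[0,0,0]],[0.75,[0,0,0],[0,0,0]],[0.75,[0,0,0],[0,0,0]],[0.75,[0,0,0],[0,0,0]]]}}

```text
time: 34.87
eef_pos: [0.442, -0.0113, 0.2197]
tcp_rot: [0.763, 0.646, 0.0, -0.0]
contact_force: [-0.4, 0.4, -0.7]
opening: 0.753
finger_force: 0.0
```

```bash
python3 - <<'E'
from w import *
s,im,c=snap("w12"); t=read_camera("top"); sd=read_camera("side"); print(s["time"],s["eef_pos"],s["contact_force"])
old=np.load("pics/top0.npy")
for i in(old,t): print([b for b in blobs(i,"green",(400,190,450,300))])
for i in(np.load("pics/side0.npy"),sd): print([b for b in blobs(i,"green",(270,110,370,160))])
a=cv2.resize(sd[230:390,240:400],(400,400),interpolation=cv2.INTER_CUBIC)
cv2.imwrite("pics/fin.png",np.hstack([cv2.resize(im,(400,400*420//560))[:300],a[:300]*0+cv2.resize(sd[230:390,230:400],(400,300))])[:,:,::-1])
E
```

```text
34.8667 [ 0.44198799 -0.01131953  0.21969397] [-0.41142728  0.43051862 -0.7324646 ]
[(322, [426.5, 225.1], [415, 213, 26, 23]), (72, [424.9, 282.3], [420, 279, 11, 8])]
[(325, [426.2, 225.1], [415, 213, 26, 23]), (74, [424.9, 282.2], [420, 278, 11, 9])]
[(359, [298.2, 133.6], [290, 120, 17, 27]), (56, [349.4, 144.2], [346, 139, 8, 11])]
[(360, [298.2, 133.6], [290, 120, 17, 26]), (54, [349.6, 144.1], [346, 139, 8, 10])]
```

View pics/fin.png

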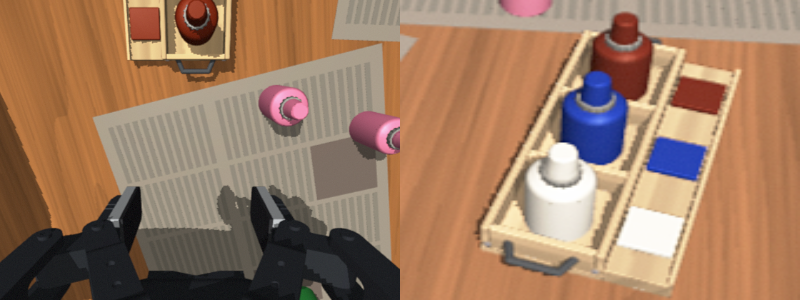

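Side view: all three trailers stand upright behind their own chips, the white cap sits down on the collar like the others, and both green items are unmoved. Handing in.

```bash
python3 -c "
from plant import *
print(sign_off())"
```

```text
the job is handed in; nothing more can be done
None
```

The job is handed in: the blue, red-brown and white trailers stand upright in their own chips' pockets, the white cap is pressed home, and the green trailer and cap are where they stood; the hand-in returned no verdict.

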